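Hang the filter hold-down frame on the rack's two pins

TASK

Pick the blue hold-down frame up by its black grip and hang it on the two upright steel pins of the white filter rack, both holes at once, feeling for the pins because they are not exactly where the rack's measured place suggests. Keep it in hand and lower it gently, never pressing on the rack or its pins with more than 40 newtons, until it lies flush on the rack top; then let go. Leave the other things on the bench where they are.

Things in the scene. Friction and masses are not known exactly. Their poses are not given: they have to be found in the camera images.
- frame: Blue hold-down frame lying flat on the bench: plate 120 mm (its x) by 236 mm (its y), 8 mm thick, 0.25 to 0.5 kg, with two long open windows and two round 12 mm through-holes on its y axis, 95 mm either side of the middle. Origin: centre of the underside; z up. It is the same turned half round.
- frame_grip (a point): Middle of the black upright grip on the frame's middle, 31 mm above the frame's underside. The grip is 44 mm along the frame's x, 14 mm thick along its y, and reaches from 8 to 54 mm above the underside; pinch it across the 14 mm.
- rack: White filter rack fixed to the bench: 130 mm (its x) by 300 mm (its y), 90 mm high, origin at the centre of its underside, z up. Its six red disc filters stand 8 mm above its top, in two rows that go through the frame's windows. Two upright steel pins, 190 mm apart on the rack's y axis, stand in black slots.
- rack_seat (a point): Nominal middle between the pins, on the rack's top face, 90 mm above the bench; axes as the rack's. The true middle lies 3 to 24 mm from it towards the rack's +y, exactly on that axis: this offset is not measured and must be seen or felt. The frame is home with its underside at this height and its origin over the true middle.
- pin_mark (a point): Nominal foot of the +y pin, on the rack top, 95 mm from rack_seat along +y. The pins are 9 mm in diameter, 28 mm tall above the rack top; nearly flat tips, only the last 2 mm taper, to 7 mm across. Both are on one bar that was clamped by hand, so both stand the same 3 to 24 mm farther towards +y than their nominal places. The bar is rigid under gentle forces.
- vial_a: Bystander: small capped vial, blue cap, 26 mm across, 60 mm tall; origin at the centre of its underside.
- vial_b: Bystander: small capped vial, green cap, 26 mm across, 60 mm tall; origin at the centre of its underside.
- spare_filter: Bystander: loose red disc filter with a nipple, 28 mm across, 14 mm tall, lying on the bench between the rack and the frame; origin under its centre.
- wash_bottle: Bystander: white bottle with a red cap, 64 mm across, 160 mm tall; origin under its centre.
- reagent_jar: Bystander: amber jar with a black cap, 70 mm across, 110 mm tall; origin under its centre.
- spatula: Bystander: flat steel spatula, 160 mm long, lying flat.
- beaker: Bystander: glass beaker, 70 mm across, 85 mm tall; origin under its centre.

How it is judged (in metres and radians):
On the way, in this order (a step that is already met when the one before it is completed fails the run):
1. the frame is held in the gripper, lifted at least 60 mm off the bench (height (world z) of frame above 0.06 m and contact force between the fingers and frame above 1 N), for 0.2 s.
2. the frame lies flush on the rack, both pins through its holes, while the gripper still holds it (z of frame in the frame of rack_seat between -0.004 and 0.003 m and x of frame in the frame of rack_seat between -0.005 and 0.005 m and y of frame in the frame of rack_seat between -0.001 and 0.028 m and angle between frame's own z axis and vertical below 0.04 rad and contact force between the fingers and frame above 1 N), for 0.1 s.
At the end, for the whole second after the job is handed in: The frame lies still and level (within 0.04 rad) on the rack top, its underside within 3 mm of the top face, both pins through its holes (its middle within 5 mm across the rack and -1 to 28 mm along it from the nominal middle), released (z of frame in the frame of rack_seat between -0.004 and 0.003 m and x of frame in the frame of rack_seat between -0.005 and 0.005 m and y of frame in the frame of rack_seat between -0.001 and 0.028 m and angle between frame's own z axis and vertical below 0.04 rad and linear speed of frame below 0.01 m/s); the robot touches nothing.
It fails at once if the frame presses on the rack or its pins with more than 40 N (contact force between frame and rack above 40 N).
It fails at once if the robot itself pushes the rack or its pins with more than 40 N (contact force between any of the fingers, the arm and rack above 40 N).
It fails at once if another thing on the bench is moved by more than 20 mm (distance of any of vial_a, vial_b, spare_filter, wash_bottle, reagent_jar, spatula, beaker from where it was at the start of the episode above 0.02 m).
It also fails if it takes over 72 s, if anything falls off the work surface, if the arm or the gripper's body presses on something with over 40 N, if the wrist force passes 120 N, or if a joint passes its speed limit or range.

ROBOT

A 6-joint arm with a two-finger parallel gripper is mounted at the origin on the work surface. World frame = base frame: x ahead of the robot, y to its left, z up, the work surface at z = 0. Lengths are in mm, angles in rad, forces in N, time in s.
With the tool pointing down it reaches from about 350 to 875 mm from the base axis. Payload 4.2 kg.
Tool frame: the origin (TCP) lies at the very end of the fingers, on their centre line; the grasp point (between the pads) lies 19 mm behind it (arm.grip_point_offset is the distance from the TCP to the grasp point, in mm); z points along the fingers, y is the direction in which the jaws open and shut (so a half turn about z gives the same grasp; the last joint's range is limited). The gripper opens to 85 mm and grips with 20 to 120 N. Pads are 22 mm wide; open, the fingers measure 114 mm over their backs; the gripper's body (76 mm by 85 mm) begins 54 mm behind the grasp point. The pads swing forward as they close: fully open they stand 13 mm farther back than shut.
Start: joints at [-1.09, 0.385, 0.008, 0, -1.194, -0.259], TCP at [137.509, -609.664, 231.312] pointing down, gripper open.
Joint ranges: [-3.14, 3.14], [-1.21, 2.06], [-1.07, 1.41], [-3.16, 2.05], [-2.99, -0.16], [-3.1, 3.1]. Speed limits (rad/s): [2.79, 2.79, 3.14, 3.14, 3.14, 3.14].

INTERFACE

Orientations are given as a unit quaternion [x, y, z, w].
In Python, from bench import arm gives the robot as it stands.
- The arm moves only by the tool drive_tool, never from a script. Its argument "steps" is a list of rows, each a list of 5 numbers: the shift along the tool's x, y, z in m, then the turn about the tool's z in degrees, then the finger opening in m, from 0 to 0.0854. A call has 1 to 20 rows; each row shifts and turns the commanded pose from where the row before left it, along the tool's axes as they then stand; what a row does not reach is not made up. A row lasts 1/10 s, in which the tool goes at most 50 mm and 8.59 degrees, less where a joint would pass 70% of its speed; a pose out of reach is approached as far as the arm can. A call is refused whole if a number of a shift passes 0.05 or a number of a turn 8.59, either way. A call with a gripper value outside its range is refused whole. The fingers move at their own pace and stop on an object; the grip force is fixed at half the most. Time passes only in rows, so rows that do not move let the fingers close. It gives the time, the measured TCP pose, the force and the opening at its end, in the units of the state.
- arm.read_state(): the state, without advancing time (a new reading comes with each control period).
- arm.get_image(name): name is "side" or "top"; returns (picture, depth): 400x640x3 uint8, blue, green, red; 400x640 float32, mm along the optical axis (not along the pixel's ray), 0 where there is no reading.
- arm.camera_params(name): a dict with "K" (3x3 intrinsics, pixels), "world_to_cam" (4x4, takes a point from world to camera coordinates). Camera axes: x right, y up, looking along -z (the intrinsics and any distortion apply to the point x, -y, -z); pixel columns grow to the right and rows downward; lengths in mm; the calibration is good to about 2 mm. A picture is of the moment at which its call begins. camera_params takes no time and is no camera call.
- arm.job_done(): hands the job in, once; it reports no verdict.
The state is a dict: "clock": time; "joints": joint angles; "joint_vel": joint speeds; "joint_efforts": joint torques, N m; "position": TCP position; "ee_rot": TCP orientation; "contact_force": force on the tool from outside, world axes, zero at the start; "wrist_torque": the same for the moment, N m; "gripper_width": finger opening in mm.
Only numpy, scipy, OpenCV 4.12 (cv2) and the standard library are available. Lean on these libraries where they do the work, as an engineer would, in place of code of your own. Each camera call takes 0.05 s, during which the arm holds its last target.

## Working session

There is one attempt and no reset: what is moved stays moved. The work goes in short steps, Python scripts to look and compute and a tool call to move; the robot and the scene stay as the last step left them, time stands still between calls to the robot, and variables do not carry over. Pictures are saved under pics/ and viewed, and the job is handed in when it is done.

Besides the shell and the picture viewer there is one more tool, called after "Emit:" as name(argument=value, ...), one argument or row to a line, values as JSON. drive_tool: Moves the arm, as the interface text tells. Its arguments: {"type":"object","properties":{"steps":{"type":"array"}},"required":["steps"]}

```bash
ls; mkdir -p pics; python3 - <<'E'
from bench import arm
import cv2,numpy as np
print(arm.read_state())
for n in("top","side"):
    im,d=arm.get_image(n); p=arm.camera_params(n)
    cv2.imwrite(f"pics/{n}0.png",im); np.save(f"{n}0.npy",d); 
    print(n,p)
E
```

```text
pics
{'clock': 0.0, 'joints': array([-1.09037779e+00,  3.85540844e-01,  6.62065979e-03, -5.13882847e-04,
       -1.19394743e+00, -2.58607369e-01]), 'joint_vel': array([ 0.00031161,  0.00042495,  0.00019917, -0.00042701, -0.00020023,
       -0.00137056]), 'joint_efforts': array([ 1.27292515e-04, -3.92291343e+01,  1.88400453e+01,  4.18623626e+00,
       -4.54982670e-03, -2.33589510e-06]), 'position': array([ 137.4011102 , -609.12045944,  230.226808  ]), 'ee_rot': array([-1.10584088e-01,  9.93866203e-01,  1.05198943e-03, -1.51339277e-04]), 'contact_force': array([-0.75877156, -1.1053758 , -1.14290995]), 'wrist_torque': array([-0.01257414, -0.05160084, -0.00882952]), 'gripper_width': 85.40322594598179}
top {'K': array([[362.51541708,   0.        , 316.50058987],
       [  0.        , 362.51541708, 202.20084433],
       [  0.        ,   0.        ,   1.        ]]), 'world_to_cam': array([[-1.77761234e-02, -9.99703868e-01, -1.66188239e-02,
         1.11077122e+02],
       [ 9.95699062e-01, -1.92115682e-02,  9.06327413e-02,
        -5.78568323e+02],
       [-9.09251757e-02, -1.49362485e-02,  9.95745711e-01,
        -1.21558960e+03],
       [ 0.00000000e+00,  0.00000000e+00,  0.00000000e+00,
         1.00000000e+00]])}
side {'K': array([[438.83302275,   0.        , 314.00091035],
       [  0.        , 438.83302275, 199.23360353],
       [  0.        ,   0.        ,   1.        ]]), 'world_to_cam': array([[-7.11383441e-01, -7.02625029e-01, -1.58640361e-02,
         4.83392932e+02],
       [ 3.97594729e-01, -4.20958865e-01,  8.15298758e-01,
        -2.71620126e+02],
       [-5.79527421e-01,  5.73682579e-01,  5.78823174e-01,
        -9.59105759e+02],
       [ 0.00000000e+00,  0.00000000e+00,  0.00000000e+00,
         1.00000000e+00]])}
```

View pics/top0.png

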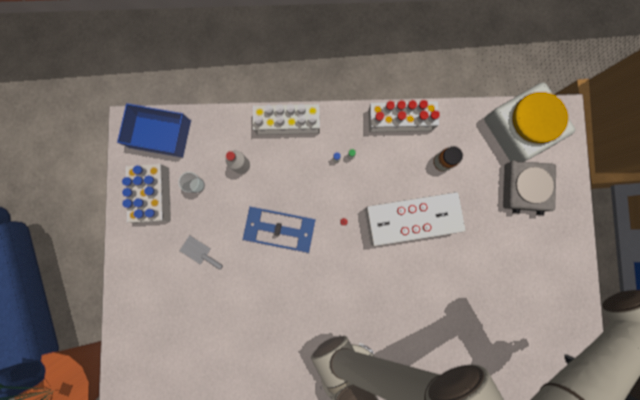

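View pics/side0.png

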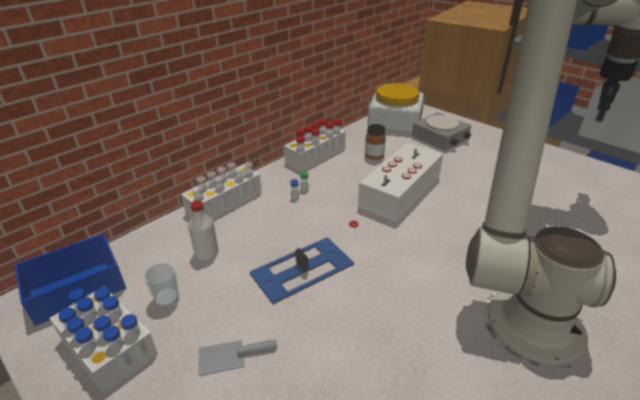

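```bash
cat > h.py <<'E'
import numpy as np,cv2
from bench import arm
def ray(n,u,v):
    p=arm.camera_params(n);K=p["K"];T=p["world_to_cam"];R=T[:3,:3];t=T[:3,3]
    d=np.array([(u-K[0,2])/K[0,0],-(v-K[1,2])/K[1,1],-1.])
    return -R.T@t,R.T@d
def plane(n,u,v,z):
    c,d=ray(n,u,v);return c+d*(z-c[2])/d[2]
def tri(a,b):
    c1,d1=ray("top",*a);c2,d2=ray("side",*b)
    s=np.linalg.lstsq(np.c_[d1,-d2],c2-c1,rcond=None)[0]
    p,q=c1+d1*s[0],c2+d2*s[1];return (p+q)/2,np.linalg.norm(p-q)
def proj(n,P):
    p=arm.camera_params(n);T=p["world_to_cam"];q=T[:3,:3]@np.asarray(P,float)+T[:3,3]
    return p["K"][0,0]*q[0]/-q[2]+p["K"][0,2],p["K"][1,1]*-q[1]/-q[2]+p["K"][1,2]
E
python3 - <<'E'
from h import *
im=cv2.imread("pics/top0.png");sd=cv2.imread("pics/side0.png")
cv2.imwrite("pics/c1.png",cv2.resize(im[180:260,355:475],None,fx=6,fy=6,interpolation=cv2.INTER_CUBIC))
cv2.imwrite("pics/c2.png",cv2.resize(im[195:265,230:330],None,fx=6,fy=6,interpolation=cv2.INTER_CUBIC))
cv2.imwrite("pics/c3.png",cv2.resize(sd[135:225,350:450],None,fx=6,fy=6,interpolation=cv2.INTER_CUBIC))
def comp(mask,near):
    n,l,s,c=cv2.connectedComponentsWithStats(mask.astype(np.uint8))
    i=min(range(1,n),key=lambda i:np.hypot(*(c[i]-near)) if s[i,4]>100 else 1e9)
    print(s[i],c[i]);return (l==i).astype(np.uint8)
hsv=cv2.cvtColor(im,cv2.COLOR_BGR2HSV)
m=comp((hsv[...,0]>100)&(hsv[...,0]<125)&(hsv[...,1]>110),(278,230))
def quad(m,z):
    c=max(cv2.findContours(m,0,2)[0],key=cv2.contourArea)
    P=np.array([plane("top",*q[0],z)[:2] for q in c],np.float32)
    r=cv2.minAreaRect(P);print(r);return r
quad(m,8)
d=np.load("top0.npy")
# heights
v,u=np.mgrid[0:400,0:640];p=arm.camera_params("top");K=p["K"];T=p["world_to_cam"]
X=np.stack([(u-K[0,2])/K[0,0]*d,-(v-K[1,2])/K[1,1]*d,-d],-1)-T[:3,3];W=X@T[:3,:3]
np.save("W0.npy",W)
print(W[230,258],W[218,415],W[250,300])
rm=(W[...,2]>75)&(W[...,2]<115)&(d>0)&(u>355)&(u<475)&(v>185)&(v<255)
quad(comp(rm,(415,218)),90)
wm=(hsv[...,2]>185)&(hsv[...,1]<25)
print(hsv[205,385],hsv[180,400])
E
```

```text
[244 208  30  33 410] [255.06097561 224.41219512]
((505.429443359375, 297.8404235839844), (94.75257110595703, 108.52583312988281), 77.7954330444336)
[4.89576550e+02 3.06494111e+02 3.26760834e-01] [ 517.46565417 -217.45510633   90.26433796] [418.26316329 160.20636882  10.5414991 ]
[ 367  192   99   54 3729] [415.6969697  218.77017967]
((515.404296875, -219.36544799804688), (129.6382598876953, 300.34710693359375), 7.975830554962158)
[ 10   4 195] [  9  28 182]
```

View pics/c1.png

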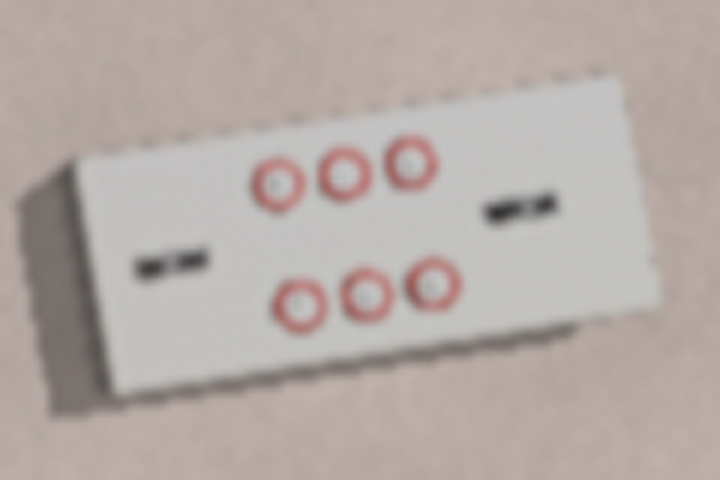

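View pics/c2.png

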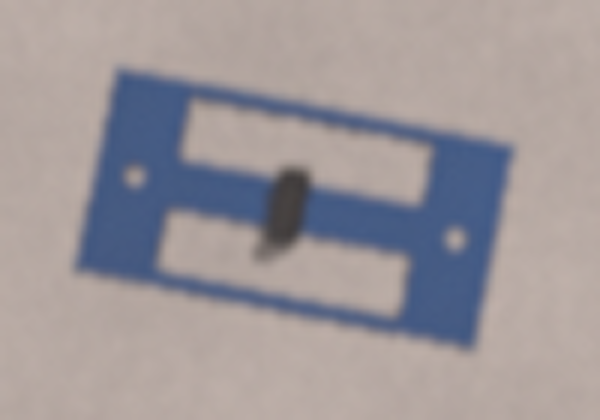

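View pics/c3.png

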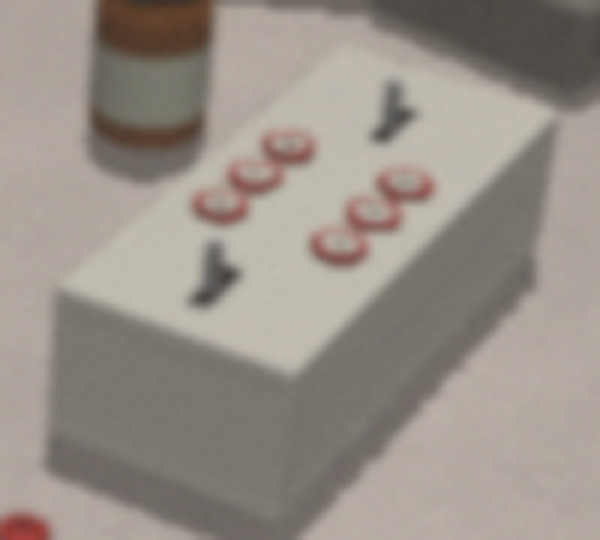

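```bash
python3 - <<'E'
from h import *
im=cv2.imread("pics/top0.png");sd=cv2.imread("pics/side0.png")
hsv=cv2.cvtColor(im,cv2.COLOR_BGR2HSV)
m=((hsv[...,0]>100)&(hsv[...,0]<125)&(hsv[...,1]>100)).astype(np.uint8)
m[:200]=0;m[260:]=0;m[:,:235]=0;m[:,325:]=0
P=np.array([plane("top",u,v,8)[:2] for v,u in np.argwhere(m)],np.float32)
r=cv2.minAreaRect(P);print("frame",r)
def c1(u,v):return plane("top",355+(u+.5)/6-.5,180+(v+.5)/6-.5,90)
c=np.array([515.4,-219.4]);a=np.radians(7.976);x=np.array([np.cos(a),np.sin(a)]);y=np.array([-x[1],x[0]])
def loc(p):q=p[:2]-c;return np.round([q@x,q@y],1)
# discs, red centroids at z=98
red=(((hsv[...,0]<10)|(hsv[...,0]>170))&(hsv[...,1]>60)).astype(np.uint8);red[:185]=0;red[250:]=0;red[:,:390]=0;red[:,445:]=0
vv,uu=np.nonzero(red);print("discs",loc(plane("top",uu.mean(),vv.mean(),98)))
g=cv2.cvtColor(im,cv2.COLOR_BGR2GRAY)
for (u0,u1,v0,v1) in((374,393,218,230),(432,451,209,220)):
    s=g[v0:v1,u0:u1].astype(float);w=np.clip(150-s,0,None);V,U=np.mgrid[v0:v1,u0:u1]
    print("slot",loc(plane("top",(w*U).sum()/w.sum(),(w*V).sum()/w.sum(),90)))
    vs,us=np.nonzero(s<110);L=[loc(plane("top",u0+u,v0+v,90)) for v,u in zip(vs,us)];L=np.array(L);print(L.min(0),L.max(0))
def c3(u,v):return 350+(u+.5)/6-.5,135+(v+.5)/6-.5
for n,t in(("L",(214,240)),("R",(393,83))):
    print(n,"tip",loc(plane("side",*c3(*t),118)))
for n,t in(("L",(190,303)),("L",(240,270)),("R",(374,137)),("R",(415,112))):
    print(n,"slot end",loc(plane("side",*c3(*t),90)))
s=cv2.resize(sd[145:190,380:425],None,fx=14,fy=14,interpolation=cv2.INTER_NEAREST);cv2.imwrite("pics/c4.png",cv2.resize(sd[140:190,375:425],None,fx=12,fy=12,interpolation=cv2.INTER_NEAREST))
cv2.imwrite("pics/c5.png",cv2.resize(im[205:235,372:456],None,fx=9,fy=9,interpolation=cv2.INTER_NEAREST))
E
```

```text
frame ((491.5617370605469, 233.70208740234375), (227.67190551757812, 110.53592681884766), 77.98981475830078)
discs [1.6 6.7]
slot [  0.6 106.9]
[-2.7 89.6] [  4.3 123. ]
slot [  0.8 -82.5]
[ -2.9 -99.7] [  3.9 -66.8]
L tip [  1.1 110.9]
R tip [  0.3 -76.5]
L slot end [  2.9 126.4]
L slot end [-2.5 87.2]
R slot end [  2.5 -66.1]
R slot end [  -3.3 -102.5]
```

View pics/c4.png

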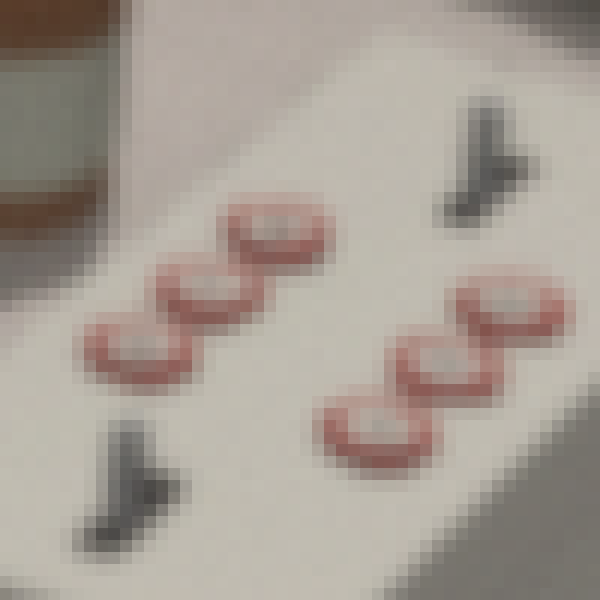

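View pics/c5.png

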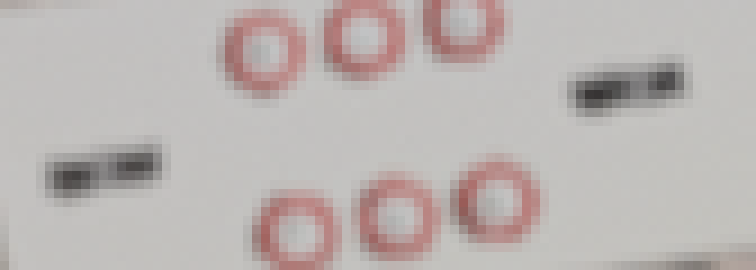

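```bash
cat >> h.py <<'E'
from scipy.spatial.transform import Rotation as Ro
def st():
    s=arm.read_state();R=Ro.from_quat(s["ee_rot"]).as_matrix()
    print("t",round(s["clock"],2),"pos",s["position"].round(1),"yaw_y",round(np.degrees(np.arctan2(R[1,1],R[0,1])),2),"tilt",np.degrees(np.arccos(-R[2,2])).round(2),"F",s["contact_force"].round(1),"M",s["wrist_torque"].round(2),"w",round(s["gripper_width"],1));return s,R
def totool(d,yaw):
    a=np.radians(yaw);y=np.array([np.cos(a),np.sin(a),0]);z=np.array([0,0,-1.]);x=np.cross(y,z)
    return np.array([x@d,y@d,z@d]).round(1)
E
python3 - <<'E'
from h import *
s,R=st();p=s["position"];print(R.round(3))
a=np.array([480,-300,230.]);b=np.array([491.6,233.7,230.])
print(totool(a-p,78),totool(b-a,78))
im=cv2.imread("pics/top0.png")
# frame holes
hsv=cv2.cvtColor(im,cv2.COLOR_BGR2HSV);sat=hsv[...,1].astype(float)
for u0,v0 in((252,224),(305.5,234.5)):
    U,V=np.meshgrid(np.arange(int(u0)-4,int(u0)+5),np.arange(int(v0)-4,int(v0)+5));S=sat[V,U];w=np.clip(S.max()*0.8-S,0,None)
    u,v=(w*U).sum()/w.sum(),(w*V).sum()/w.sum();print(u,v,plane("top",u,v,4))
W=np.load("W0.npy")
for v in range(222,238,2):print([int(W[v,u,2]) for u in range(268,288,2)])
E
```

```text
t 0.1 pos [ 137.4 -609.2  230.3] yaw_y 102.7 tilt 0.12 F [-0.7  0.5  0.3] M [-0.01 -0.02 -0.04] w 85.5
[[-0.976 -0.22  -0.001]
 [-0.22   0.976  0.002]
 [ 0.     0.002 -1.   ]]
[-2.708e+02  3.736e+02  3.000e-01] [ 99.6 524.4   0. ]
251.9537304800463 223.86022749180646 [511.22529284 326.8955397    4.        ]
305.4391130498 234.37422755361686 [471.42077107 141.0144533    4.        ]
[-3, 0, 4, 1, -3, 2, -1, -1, 0, 2]
[5, 9, 6, 12, 50, 54, 48, 1264, -1, 0]
[8, 8, 7, 6, 52, 53, 44, 4, 6, 0]
[15, 6, 10, 8, 52, 48, 32, 8, 12, 4]
[4, 7, 10, 5, 56, 54, 21, 7, 7, 8]
[-1, 3, 9, 12, 52, 51, 9, 7, 7, 3]
[-1, 3, 4, 53, 57, 49, 2, 8, 10, 11]
[0, 2, 0, 0, 2, -5, 0, 3, 0, 2]
```

Emit:
drive_tool(
  steps=[
    [0,0,0,8.2,0.0854],
    [0,0,0,8.2,0.0854],
    [0,0,0,8.3,0.0854],
    [-0.03,0.04,0,0,0.0854],
    [-0.03,0.04,0,0,0.0854],
    [-0.03,0.04,0,0,0.0854],
    [-0.03,0.04,0,0,0.0854],
    [-0.03,0.04,0,0,0.0854],
    [-0.03,0.04,0,0,0.0854],
    [-0.03,0.04,0,0,0.0854],
    [-0.03,0.04,0,0,0.0854],
    [-0.03,0.04,0,0,0.0854],
    [0,0.014,0,0,0.0854],
    [0,0,0,0,0.0854],
  ],
)

```text
clock: 1.5
position: [479.9, -297.9, 230.6]
ee_rot: [0.103, 0.995, 0.0, -0.001]
contact_force: [-0.2, -0.5, 0.6]
gripper_width: 85.4
```

Emit:
drive_tool(
  steps=[
    [0.008,0.042,0,0,0.0854],
    [0.008,0.042,0,0,0.0854],
    [0.008,0.042,0,0,0.0854],
    [0.008,0.042,0,0,0.0854],
    [0.008,0.042,0,0,0.0854],
    [0.008,0.042,0,0,0.0854],
    [0.008,0.042,0,0,0.0854],
    [0.008,0.042,0,0,0.0854],
    [0.008,0.042,0,0,0.0854],
    [0.008,0.042,0,0,0.0854],
    [0.008,0.042,0,0,0.0854],
    [0.008,0.042,0,0,0.0854],
    [0.004,0.02,0,0,0.0854],
    [0,0,0,0,0.0854],
    [0,0,0,0,0.0854],
    [0,0,0,0,0.0854],
  ],
)

```text
clock: 3.1
position: [490.3, 231.7, 231.3]
ee_rot: [0.105, 0.994, -0.0, -0.0]
contact_force: [0.7, 0.1, -0.2]
gripper_width: 85.4
```

```bash
python3 - <<'E'
from h import *
s,R=st();print(s["joints"].round(2));print(totool(np.array([491.3,234,15])-s["position"],77.95))
E
```

```text
t 3.1 pos [490.3 231.7 231.3] yaw_y 77.9 tilt 0.04 F [ 0.7  0.1 -0.2] M [-0.02 -0.05  0.03] w 85.4
[ 0.74  0.24 -0.2   0.   -1.13 -2.52]
[ -0.5   2.4 216.3]
```

Emit:
drive_tool(
  steps=[
    [0,0.002,0.04,0,0.0854],
    [0,0,0.04,0,0.0854],
    [0,0,0.04,0,0.0854],
    [0,0,0.04,0,0.0854],
    [0,0,0.03,0,0.0854],
    [0,0,0.02,0,0.0854],
    [0,0,0.006,0,0.0854],
    [0,0,0,0,0.0854],
    [0,0,0,0,0.0854],
  ],
)

```text
clock: 4.0
position: [491.7, 235.4, 16.6]
ee_rot: [0.105, 0.995, 0.001, 0.001]
contact_force: [0.4, -0.5, 1.1]
gripper_width: 85.3
```

Emit:
drive_tool(
  steps=[
    [0,0,0,0,0.04],
    [0,0,0,0,0.02],
    [0,0,0,0,0.015],
    [0,0,0,0,0.01],
    [0,0,0,0,0],
    [0,0,0,0,0],
    [0,0,0,0,0],
    [0,0,0,0,0],
    [0,0,0,0,0],
    [0,0,0,0,0],
  ],
)

```text
clock: 5.0
position: [490.8, 235.5, 15.6]
ee_rot: [0.104, 0.995, 0.0, 0.0]
contact_force: [-2.1, -0.5, 5.7]
gripper_width: 13.4
```

```bash
python3 - <<'E'
from h import *
s,R=st()
E
```

```text
t 5.0 pos [490.8 235.5  15.6] yaw_y 78.03 tilt 0.01 F [-2.1 -0.5  5.7] M [-0.1   0.57  0.08] w 13.4
```

Emit:
drive_tool(
  steps=[
    [0,0,-0.01,0,0],
    [0,0,-0.02,0,0],
    [0,0,-0.03,0,0],
    [0,0,-0.03,0,0],
    [0,0,-0.03,0,0],
    [0,0,-0.02,0,0],
    [0,0,-0.02,0,0],
    [0,0,0,0,0],
    [0,0,0,0,0],
    [0,0,0,0,0],
    [0,0,0,0,0],
  ],
)

```text
clock: 6.1
position: [490.0, 234.8, 173.6]
ee_rot: [0.105, 0.995, -0.001, -0.001]
contact_force: [-0.2, -0.3, -4.4]
gripper_width: 13.2
```

```bash
python3 - <<'E'
from h import *
s,R=st()
im,d=arm.get_image("side");cv2.imwrite("pics/s1.png",im)
im,d=arm.get_image("top");cv2.imwrite("pics/t1.png",im)
c=np.array([515.4,-219.4]);a=np.radians(7.976);x=np.array([np.cos(a),np.sin(a)]);y=np.array([-x[1],x[0]])
g=c+.7*x+17*y;print(g)
print(totool(np.r_[g,175]-s["position"],98))
E
```

```text
t 6.1 pos [490.  234.8 173.6] yaw_y 77.99 tilt 0.2 F [-0.2 -0.3 -4.4] M [-0.05 -0.05  0.  ] w 13.2
[ 513.73433753 -202.46732246]
[  37.4 -436.3   -1.4]
```

View pics/s1.png

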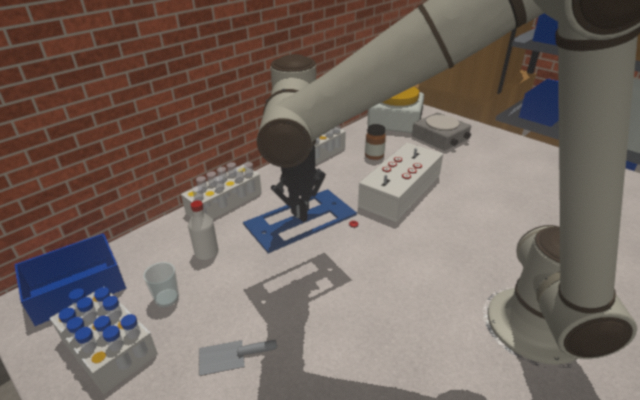

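Emit:
drive_tool(
  steps=[
    [0,0,0,-5,0],
    [0,0,0,-5,0],
    [0,0,0,-5,0],
    [0,0,0,-5,0],
    [0.003,-0.02,0,0,0],
    [0.003,-0.03,0,0,0],
    [0.003,-0.03,0,0,0],
    [0.003,-0.03,0,0,0],
    [0.003,-0.03,0,0,0],
    [0.003,-0.03,0,0,0],
    [0.003,-0.03,0,0,0],
    [0.003,-0.03,0,0,0],
    [0.003,-0.03,0,0,0],
    [0.003,-0.03,0,0,0],
    [0.002,-0.03,0,0,0],
    [0.002,-0.03,0,0,0],
    [0.002,-0.03,0,0,0],
    [0.001,-0.03,0,0,0],
    [0,-0.02,0,0,0],
    [0,-0.01,0,0,0],
  ],
)

```text
clock: 8.2
position: [514.8, -207.5, 174.8]
ee_rot: [-0.068, 0.998, 0.0, -0.001]
contact_force: [-0.6, 0.2, -4.9]
gripper_width: 13.4
```

Emit:
drive_tool(
  steps=[
    [0,0,0,0,0],
    [0,-0.005,0,0,0],
    [0,0,0,0,0],
    [0,0,0,0,0],
    [0,0,0,0,0],
  ],
)

```text
clock: 8.7
position: [516.2, -209.8, 175.4]
ee_rot: [-0.07, 0.998, 0.0, 0.0]
contact_force: [0.4, -0.3, -4.5]
gripper_width: 13.3
```

```bash
cat >> h.py <<'E'
def look(tag):
    for n in("side","top"):
        im,d=arm.get_image(n);cv2.imwrite(f"pics/{n}_{tag}.png",im)
        r=(slice(120,230),slice(340,470)) if n=="side" else (slice(170,260),slice(345,485))
        cv2.imwrite(f"pics/{n}_{tag}_z.png",cv2.resize(im[r],None,fx=5.4,fy=5.4,interpolation=cv2.INTER_CUBIC))
c=np.array([515.4,-219.4]);_a=np.radians(7.976);rx=np.array([np.cos(_a),np.sin(_a)]);ry=np.array([-rx[1],rx[0]])
def loc(p):q=np.asarray(p)[:2]-c;return np.round([q@rx,q@ry],1)
E
python3 - <<'E'
from h import *
s,R=st();print(loc(s["position"]));look("a")
E
```

```text
t 8.7 pos [ 516.2 -209.8  175.4] yaw_y 98.06 tilt 0.01 F [ 0.4 -0.3 -4.5] M [-0.02  0.01 -0.04] w 13.3
[2.1 9.4]
```

View pics/side_a_z.png

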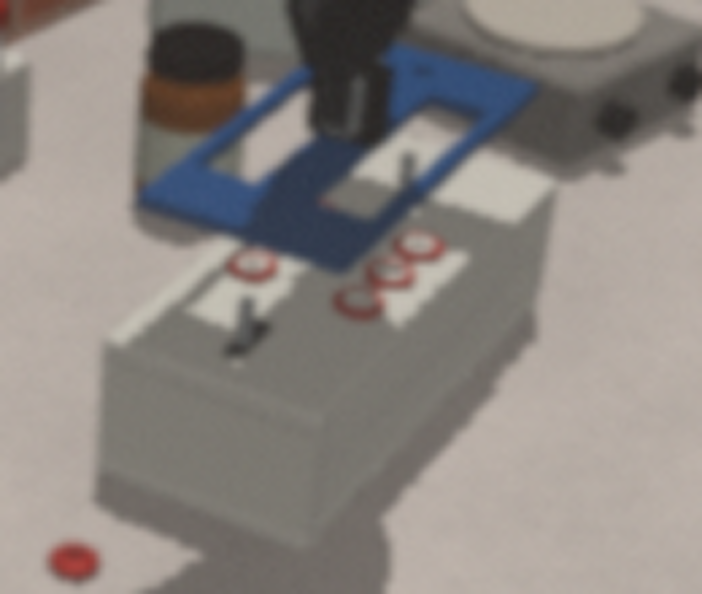

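View pics/top_a_z.png

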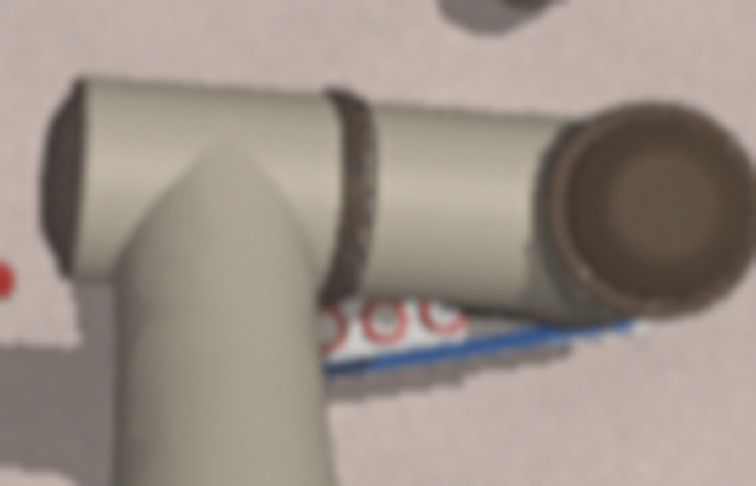

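Emit:
drive_tool(
  steps=[
    [0.002,0.009,0,0,0],
    [0,0,0.01,0,0],
    [0,0,0.01,0,0],
    [0,0,0.01,0,0],
    [0,0,0.004,0,0],
    [0,0,0,0,0],
    [0,0,0,0,0],
    [0,0,0,0,0],
  ],
)

```text
clock: 9.6
position: [513.3, -202.0, 141.7]
ee_rot: [-0.07, 0.998, -0.0, 0.0]
contact_force: [0.2, 0.0, -4.5]
gripper_width: 13.6
```

```bash
python3 - <<'E'
from h import *
s,R=st();print(loc(s["position"]));look("b")
E
```

```text
t 9.6 pos [ 513.3 -202.   141.7] yaw_y 98.01 tilt 0.06 F [ 0.2  0.  -4.5] M [ 0.03 -0.    0.02] w 13.6
[ 0.4 17.6]
```

View pics/side_b_z.png

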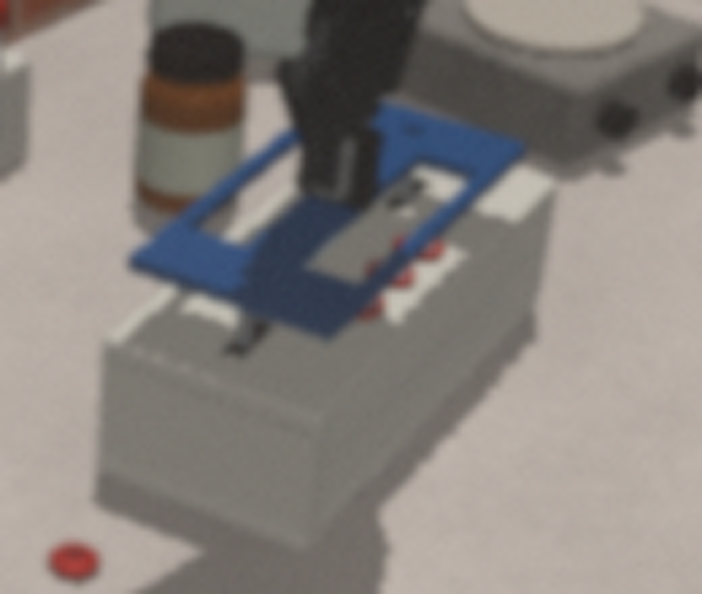

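```bash
python3 - <<'E'
from h import *
im=cv2.imread("pics/side_b.png")
z=cv2.resize(im[135:190,360:442],None,fx=9,fy=9,interpolation=cv2.INTER_CUBIC)
z=np.clip((z.astype(float)/255)**.6*255,0,255).astype(np.uint8)
cv2.imwrite("pics/z1.png",z)
z=cv2.resize(im[160:190,370:410],None,fx=18,fy=18,interpolation=cv2.INTER_CUBIC)
z=np.clip((z.astype(float)/160)**.7*255,0,255).astype(np.uint8)
cv2.imwrite("pics/z2.png",z)
def uv(x,y):return 340+(x+.5)/5.4-.5,120+(y+.5)/5.4-.5
for n,q in(("left",(132,260)),("front",(338,328)),("right",(527,145)),("back",(385,102)),("hole",(412,130))):
    print(n,loc(plane("side",*uv(*q),134)))
print("nearhole exp px",[proj("side",np.r_[c+.8*rx+(17.5+s*95)*ry,134]) for s in(1,-1)])
E
```

```text
left [ 56.4 136.5]
front [-62.  133.3]
right [-60.5 -98.7]
back [  28.4 -100.2]
hole [  0.3 -77.9]
nearhole exp px [(np.float64(385.49264387405407), np.float64(170.0367309525397)), (np.float64(415.6949472635266), np.float64(143.6786503677502))]
```

View pics/z1.png

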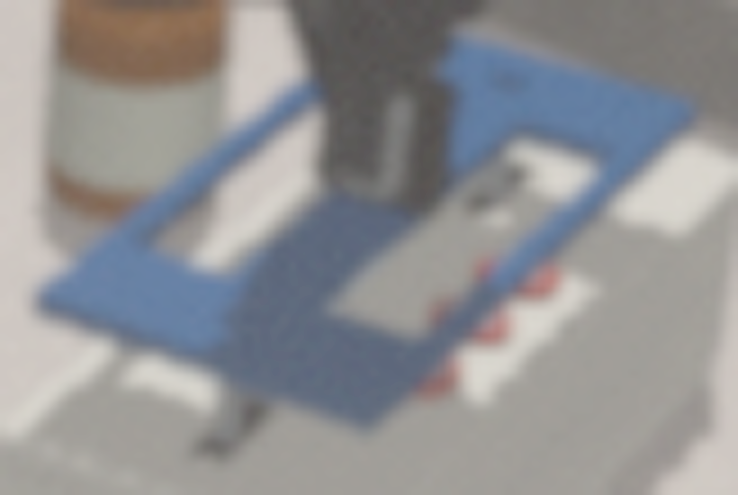

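View pics/z2.png

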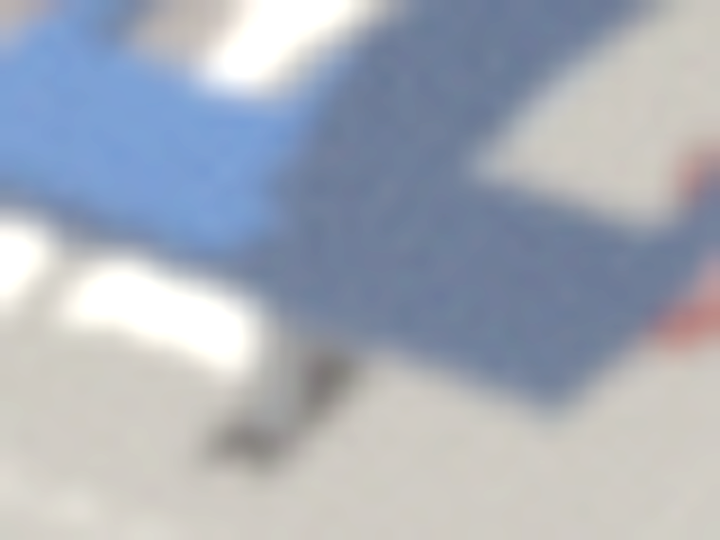

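Emit:
drive_tool(
  steps=[
    [0,0,0.002,0,0],
    [0,0,0.002,0,0],
    [0,0,0.002,0,0],
    [0,0,0.001,0,0],
    [0,0,0,0,0],
    [0,0,0.001,0,0],
    [0,0,0,0,0],
    [0,0,0,0,0],
  ],
)

```text
clock: 10.5
position: [512.9, -201.8, 133.4]
ee_rot: [-0.07, 0.998, -0.0, 0.0]
contact_force: [0.3, -0.2, -4.3]
gripper_width: 13.2
```

Emit:
drive_tool(
  steps=[
    [0,0,0.001,0,0],
    [0,0,0,0,0],
    [0,0,0,0,0],
  ],
)

```text
clock: 10.8
position: [512.9, -201.8, 132.3]
ee_rot: [-0.07, 0.998, 0.0, -0.0]
contact_force: [0.3, 0.7, -3.5]
gripper_width: 13.1
```

```bash
python3 - <<'E'
from h import *
s,R=st();print(loc(s["position"]))
E
```

```text
t 10.8 pos [ 512.9 -201.8  132.3] yaw_y 98.01 tilt 0.0 F [ 0.3  0.7 -3.5] M [ 0.01 -0.04 -0.04] w 13.1
[-0.1 17.8]
```

Emit:
drive_tool(
  steps=[
    [0,0,0.001,0,0],
    [0,0,0,0,0],
    [0,0,0,0,0],
  ],
)

```text
clock: 11.1
position: [512.9, -201.8, 131.3]
ee_rot: [-0.07, 0.998, 0.0, -0.0]
contact_force: [-0.6, 0.8, -4.7]
gripper_width: 13.4
```

Emit:
drive_tool(
  steps=[
    [0,0,0.001,0,0],
    [0,0,0,0,0],
    [0,0,0,0,0],
  ],
)

```text
clock: 11.4
position: [512.9, -201.8, 130.3]
ee_rot: [-0.07, 0.998, 0.0, -0.0]
contact_force: [-0.4, -0.4, -4.7]
gripper_width: 13.4
```

```bash
python3 - <<'E'
from h import *
s,R=st();print(loc(s["position"]))
E
```

```text
t 11.4 pos [ 512.9 -201.8  130.3] yaw_y 98.01 tilt 0.01 F [-0.4 -0.4 -4.7] M [ 0.03 -0.04 -0.02] w 13.4
[-0.  17.8]
```

Emit:
drive_tool(
  steps=[
    [0,0,0.001,0,0],
    [0,0,0,0,0],
    [0,0,0.001,0,0],
    [0,0,0,0,0],
    [0,0,0,0,0],
  ],
)

```text
clock: 11.9
position: [512.9, -201.8, 128.3]
ee_rot: [-0.07, 0.998, 0.0, -0.0]
contact_force: [0.1, 0.8, -5.0]
gripper_width: 13.4
```

Emit:
drive_tool(
  steps=[
    [0,0,0.001,0,0],
    [0,0,0,0,0],
    [0,0,0.001,0,0],
    [0,0,0,0,0],
    [0,0,0,0,0],
  ],
)

```text
clock: 12.4
position: [512.9, -201.8, 126.3]
ee_rot: [-0.07, 0.998, -0.0, -0.0]
contact_force: [-0.1, -0.3, -4.4]
gripper_width: 13.2
```

```bash
python3 - <<'E'
from h import *
s,R=st();print(loc(s["position"]));look("c")
E
```

```text
t 12.4 pos [ 512.9 -201.8  126.3] yaw_y 98.01 tilt 0.01 F [-0.1 -0.3 -4.4] M [ 0.   -0.04 -0.  ] w 13.2
[-0.  17.8]
```

View pics/side_c_z.png

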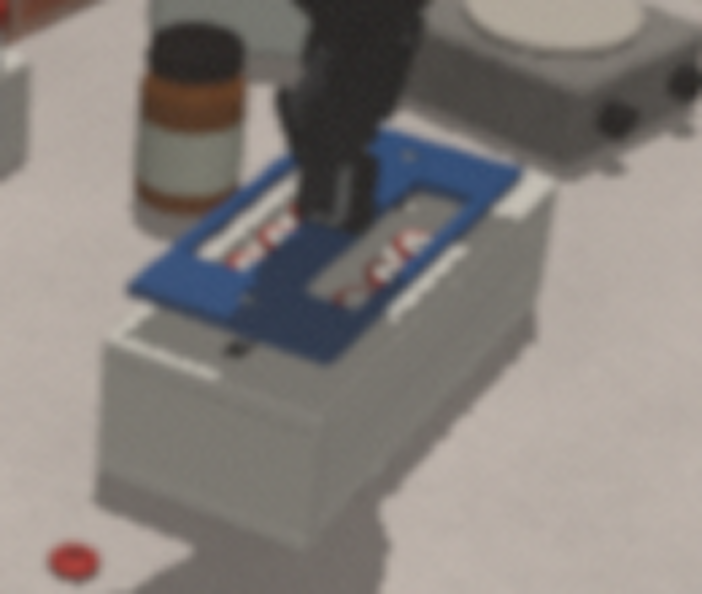

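The picture shows both pin tips in the holes, the near one at crop (247,300) and the far one at (408,155). The force is unchanged, so I'll lower on.

Emit:
drive_tool(
  steps=[
    [0,0,0.001,0,0],
    [0,0,0.001,0,0],
    [0,0,0.001,0,0],
    [0,0,0.001,0,0],
    [0,0,0,0,0],
    [0,0,0,0,0],
  ],
)

```text
clock: 13.1
position: [512.9, -201.8, 122.3]
ee_rot: [-0.07, 0.998, -0.0, -0.0]
contact_force: [0.0, -0.9, -4.6]
gripper_width: 13.6
```

Emit:
drive_tool(
  steps=[
    [0,0,0.001,0,0],
    [0,0,0.001,0,0],
    [0,0,0.001,0,0],
    [0,0,0.001,0,0],
    [0,0,0.001,0,0],
    [0,0,0,0,0],
    [0,0,0,0,0],
  ],
)

```text
clock: 13.8
position: [512.9, -201.8, 117.3]
ee_rot: [-0.07, 0.998, -0.0, -0.0]
contact_force: [-0.5, -0.4, -3.5]
gripper_width: 13.4
```

Emit:
drive_tool(
  steps=[
    [0,0,0.001,0,0],
    [0,0,0.001,0,0],
    [0,0,0.001,0,0],
    [0,0,0.001,0,0],
    [0,0,0.001,0,0],
    [0,0,0,0,0],
    [0,0,0,0,0],
  ],
)

```text
clock: 14.5
position: [512.9, -201.8, 112.3]
ee_rot: [-0.07, 0.998, -0.0, -0.0]
contact_force: [0.2, -0.0, -4.3]
gripper_width: 13.4
```

```bash
python3 - <<'E'
from h import *
s,R=st();print(loc(s["position"]));
E
```

```text
t 14.5 pos [ 512.9 -201.8  112.3] yaw_y 98.01 tilt 0.0 F [ 0.2 -0.  -4.3] M [-0.04 -0.01 -0.03] w 13.4
[-0.  17.7]
```

Emit:
drive_tool(
  steps=[
    [0,0,0.001,0,0],
    [0,0,0.001,0,0],
    [0,0,0.001,0,0],
    [0,0,0.001,0,0],
    [0,0,0,0,0],
    [0,0,0,0,0],
  ],
)

```text
clock: 15.1
position: [512.9, -201.8, 108.3]
ee_rot: [-0.07, 0.998, 0.0, -0.0]
contact_force: [0.6, 0.2, -5.6]
gripper_width: 13.2
```

Emit:
drive_tool(
  steps=[
    [0,0,0.001,0,0],
    [0,0,0,0,0],
    [0,0,0,0,0],
  ],
)

```text
clock: 15.4
position: [512.9, -201.8, 107.3]
ee_rot: [-0.07, 0.998, 0.0, -0.0]
contact_force: [0.2, -0.8, -4.6]
gripper_width: 13.4
```

Emit:
drive_tool(
  steps=[
    [0,0,0.001,0,0],
    [0,0,0,0,0],
    [0,0,0,0,0],
  ],
)

```text
clock: 15.7
position: [512.9, -201.8, 106.3]
ee_rot: [-0.07, 0.998, 0.0, -0.0]
contact_force: [-0.8, 0.2, -5.0]
gripper_width: 13.9
```

Emit:
drive_tool(
  steps=[
    [0,0,0.0005,0,0],
    [0,0,0,0,0],
    [0,0,0,0,0],
  ],
)

```text
clock: 16.0
position: [512.9, -201.8, 105.8]
ee_rot: [-0.07, 0.998, 0.0, -0.0]
contact_force: [0.9, 0.3, -3.9]
gripper_width: 13.4
```

Emit:
drive_tool(
  steps=[
    [0,0,0.0005,0,0],
    [0,0,0,0,0],
    [0,0,0,0,0],
  ],
)

```text
clock: 16.3
position: [513.0, -201.8, 105.7]
ee_rot: [-0.07, 0.998, -0.0, 0.0]
contact_force: [-1.2, 1.7, -1.0]
gripper_width: 13.1
```

Emit:
drive_tool(
  steps=[
    [0,0,0.0005,0,0],
    [0,0,0,0,0],
    [0,0,0,0,0],
  ],
)

```text
clock: 16.6
position: [513.0, -201.8, 105.6]
ee_rot: [-0.07, 0.998, -0.0, 0.0]
contact_force: [-3.6, 1.9, 5.7]
gripper_width: 13.5
```

```bash
python3 - <<'E'
from h import *
s,R=st();print(loc(s["position"]));look("d")
E
```

```text
t 16.6 pos [ 513.  -201.8  105.6] yaw_y 98.02 tilt 0.03 F [-3.6  1.9  5.7] M [0.64 0.95 0.01] w 13.5
[ 0.1 17.7]
```

View pics/side_d_z.png

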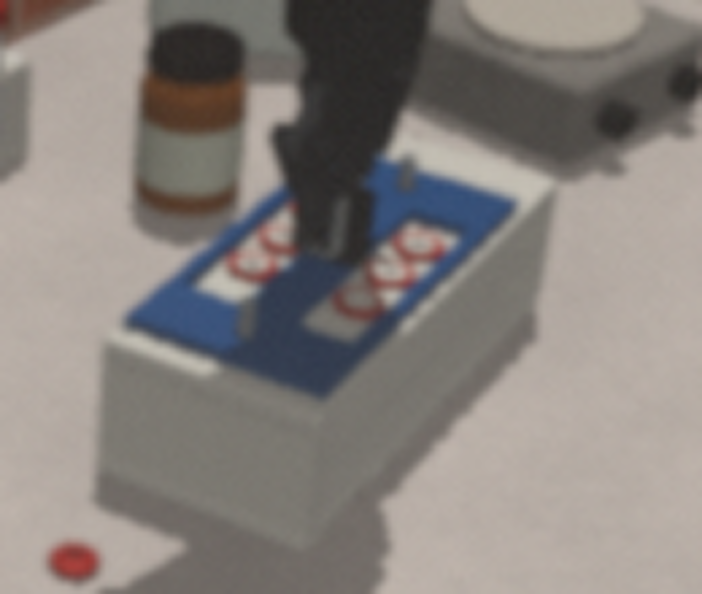

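The frame is flush. The pins stand through it at crop (247,318) and (407,172), with about 10 N of seating force. Now I'll release it.

Emit:
drive_tool(
  steps=[
    [0,0,0,0,0.02],
    [0,0,0,0,0.03],
    [0,0,0,0,0.04],
    [0,0,0,0,0.05],
    [0,0,0,0,0.06],
    [0,0,0,0,0.06],
    [0,0,0,0,0.06],
    [0,0,0,0,0.06],
  ],
)

```text
clock: 17.5
position: [512.9, -201.8, 104.8]
ee_rot: [-0.07, 0.998, -0.0, 0.0]
contact_force: [0.0, 0.4, -0.0]
gripper_width: 59.8
```

Emit:
drive_tool(
  steps=[
    [0,0,-0.01,0,0.06],
    [0,0,-0.02,0,0.06],
    [0,0,-0.03,0,0.06],
    [0,0,-0.03,0,0.06],
    [0,0,-0.03,0,0.06],
    [0,0,-0.03,0,0.06],
    [0,0,0,0,0.06],
    [0,0,0,0,0.06],
    [0,0,0,0,0.06],
    [0,0,0,0,0.06],
  ],
)

```text
clock: 18.5
position: [512.3, -201.7, 253.6]
ee_rot: [-0.07, 0.998, 0.0, -0.001]
contact_force: [0.5, 0.2, 0.1]
gripper_width: 60.1
```

```bash
python3 - <<'E'
from h import *
s,R=st();print(loc(s["position"]));look("e")
E
```

```text
t 18.5 pos [ 512.3 -201.7  253.6] yaw_y 98.0 tilt 0.15 F [0.5 0.2 0.1] M [0.   0.04 0.01] w 60.1
[-0.6 18. ]
```

View pics/side_e.png

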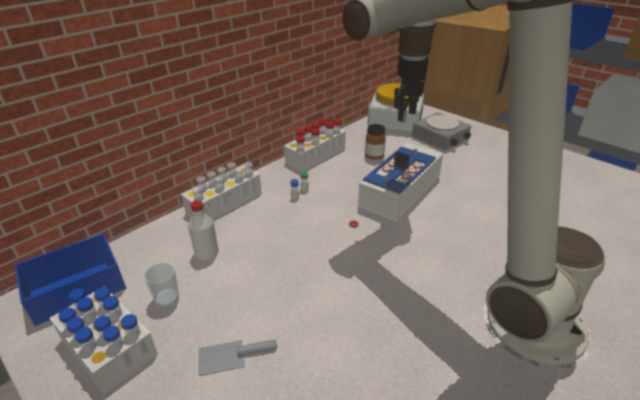

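View pics/side_e_z.png

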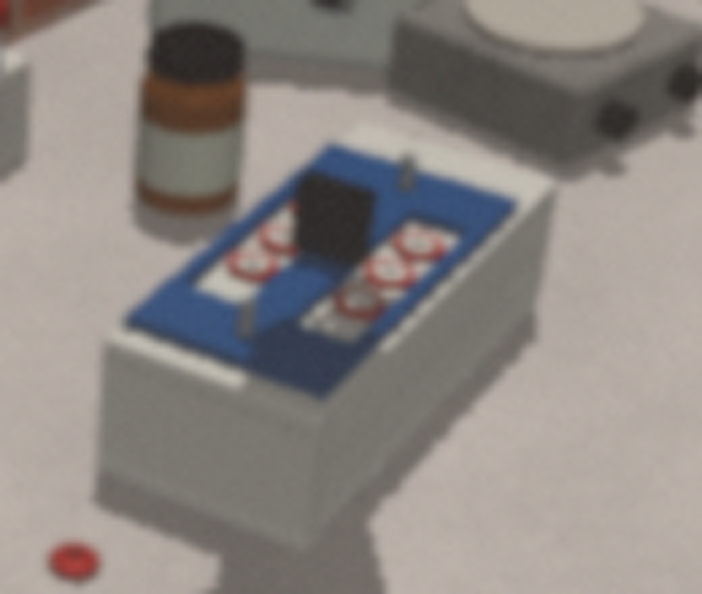

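The frame lies flush with both pins through its holes, the gripper is clear, and the bystanders haven't moved. I'm handing it in.

```bash
python3 - <<'E'
from bench import arm
print(arm.job_done())
E
```

```text
the job is handed in; nothing more can be done
None
```

The blue frame is hanging on both pins, flush on the rack top and released. I handed the job in at about 18.6 s on the robot's clock. No verdict was reported.

- **Finding the pins:** The camera images put the pins about 17 mm from nominal towards the rack's +y. I lowered the frame with the gripper at 17.8 mm from the nominal middle, in 1 mm steps. Neither pin touched the plate, so no searching was needed.
- **Seating:** First contact with the rack top came with the fingertips at 105.7 mm, where I expected about 105.6 mm. At the last reading before I let go, the frame was pressing with about 10 N, well under the 40 N limit, with the tool level to 0.03°.
- **Last checks:** The side image after release shows both pins standing through the holes. It also shows the frame level and the other things on the bench where they were. The gripper is about 150 mm clear, with no force on the tool.
- **Not confirmed or in disagreement:**
    - The arm hid the rack from the top camera, so the final check rests on the side camera and the forces.
    - The frame's place by camera and by the arm differed by about 1.4 mm along the frame, within the calibration error.
    - The red filters measured 6.7 mm from the middle of the rack, which I could not explain. They cleared the windows.

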